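# Hold the sample slide flush on the tilted inspection stage

### The job

Pick up the sample slide by its grip rib, tilt it to match the sloped face of the tilt stage and lay it gently on that face, squarely within the engraved outline. Finish while still gripping it and pressing it lightly (5 to 10 newtons) flush on the face: do not let go. Leave the tape roll, the small carton and the jar where they are.

Things in the scene. Friction and masses are not known exactly. Their poses are not given: they have to be found in the camera images.
- slide: sample slide: loose flat black frame 80 (x) x 44 (y) x 6 (z) mm, about 100 g, a glass pane at either end (ends alike); a grey grip rib 32 (x) x 12 (y) mm in its middle reaches 37 mm above the underside. Origin: centre of the flat underside; x along plate and rib, z up. Starts flat on the desk, turned up to 0.7 rad from world x, left or right of the stage.
- face (a point): middle of the stage's sloped face, a flat aluminium table 104 (x) x 64 (y) x 8 mm, engraved outline 82 x 46 mm round the middle (not felt). x runs up the slope (away from the robot), y level along the hinge pin, z out of the face. It leans toward the robot by 0.18 to 0.42 rad, clamped. The table is sprung: pressed along -z it sinks, staying parallel, 1 mm per 2 N, to a stop at 8 mm.
- stage: the fixed tilt stage that carries the face: dark base plate 130 (x) x 92 (y) x 10 mm, two upright cheeks with black clamp knobs outside (106 mm over the knobs in y, up to 62 mm high), hinge pin 48 mm and middle of the face about 75 mm above the desk. Origin: centre of the base's underside, x away from the robot (turned up to 0.35 rad), z up.
- kapton_roll: bystander: roll of amber tape lying flat, 56 mm across, 12 mm high; origin: centre of its underside
- chip_box: bystander: small orange and white carton 42 x 60 x 18 mm; origin: centre of its underside
- flux_jar: bystander: dark jar with a grey lid, 44 mm across, 36 mm high; origin: centre of its underside
Mind the look-alikes: they are no part of the job. What is shaped like the stage but blue is not meant.

How it is judged:
On the way:
1. the slide is picked up clear of the desk and of the stage, held in the fingers (height (world z) of slide above 0.03 m and contact force between the fingers and slide above 1 N and contact force between slide and stage below 0.1 N), for 0.2 s.
At the end, for the whole second after the job is handed in: The slide's underside is flush on the sloped face (within 2 degrees and 2 mm), its long side up the slope within 7 degrees, its middle within 10 mm (along the slope) and 9 mm (across) of the face's middle; the fingers still grip it and it is pressed on the face with 3 to 25 N, at rest (angle between the z axis of slide and the z axis of face, either way round below 0.035 rad and angle between the x axis of slide and the x axis of face, either way round below 0.12 rad and x of slide in the frame of face between -0.01 and 0.01 m and y of slide in the frame of face between -0.009 and 0.009 m and z of slide in the frame of face between -0.002 and 0.002 m and contact force between slide and stage between 3 and 25 N and contact force between the fingers and slide above 2 N and linear speed of slide below 0.02 m/s); the arm keeps its last pose, push and grip.
It fails at once if the slide is slammed or pressed hard on the stage (over 40 N) (contact force between slide and stage above 40 N).
It fails at once if a bystander (tape roll, carton or jar) is moved by more than 2 cm (distance of any of kapton_roll, chip_box, flux_jar from where it was at the start of the episode above 0.02 m).
It also fails if it takes over 38 s, if anything falls off the work surface, if the arm or the gripper's body presses on something with over 40 N, if the wrist force passes 120 N, or if a joint passes its speed limit or range.

### The arm

A 6-joint arm with a two-finger parallel gripper is mounted at the origin on a cart in front of the work surface, level with it; the furniture and walls round the work are solid. World frame = base frame: x ahead of the robot, y to its left, z up, the work surface at z = 0. Lengths are in m, angles in rad, forces in N, time in s.
With the tool pointing down it reaches from about 0.3 to 0.825 m from the base axis. Payload 5.4 kg.
Tool frame: the origin (TCP) lies at the very end of the fingers, on their centre line; the grasp point (between the pads) lies 19 mm behind it; z points along the fingers, y is the line along which they close (so a half turn about z gives the same grasp; the last joint's range is limited). The gripper opens to 92 mm and grips with 3 to 60 N. Pads are 20 mm wide; open, the fingers measure 128 mm over their backs; the gripper's body (75 mm by 189 mm) begins 69 mm behind the grasp point.
Start: joints at [-1.448, 0.158, 1.597, -0, 1.386, -0.21], TCP at [0.188, -0.543, 0.215] pointing down, gripper open.
Joint ranges: [-2.91, 2.91], [-0.94, 2.29], [0.18, 2.7], [-1.29, 4.43], [0.17, 2.64], [-3, 3]. Speed limits (rad/s): [2.57, 2.57, 3.14, 3.14, 3.14, 3.14].

### API

Orientations are given as [roll, pitch, yaw] about the fixed x, y, z axes, in that order (R = Rz(yaw) Ry(pitch) Rx(roll)).
In Python, from plant import bot gives the robot as it stands.
- The arm moves only by the shell command python3 -m pendant 'ROWS' [FORCE]. ROWS is JSON, a list that holds one entry, the list of rows, each a list of 7 numbers: the shift along the tool's x, y, z as a fraction of full scale, then the turn, a rotation vector about the tool's x, y, z as a fraction of full scale, then the opening, from 0 (shut) to 1 (fully open). In form: [[[x, y, z, wx, wy, wz, fingers], ...]]. A call has 1 to 8 rows; each row shifts and turns the commanded pose from where the row before left it, along the tool's axes as they then stand; what a row does not reach is not made up. Full scale, the value 1, is 3 cm for a shift and 0.12 rad for a turn. A row lasts 1/10 s, in which the tool goes at most 50 mm and 8.59 degrees, less where a joint would pass 70% of its speed; a pose out of reach is approached as far as the arm can. A call with a number of a shift or a turn outside -1 to 1 is refused whole. A call with a gripper value outside its range is refused whole. The fingers move at their own pace and stop on an object; FORCE is the grip in N (left out, the last holds). Time passes only in rows, so rows that do not move let the fingers close. It gives the time, the measured TCP pose, the force, the opening and the grip force at its end, in the units of the state.
- bot.state(): the state, without advancing time (a new reading comes with each control period).
- bot.grab_frame(name): name is "scene" or "top"; returns a dict with "color" (384x512x3 uint8, red, green, blue), "fx", "fy", "cx", "cy" (pixels), "pose" (4x4, takes a point from camera to world coordinates). Camera axes: x right, y up, looking along -z (the intrinsics and any distortion apply to the point x, -y, -z); pixel columns grow to the right and rows downward; lengths in m; the calibration is good to about 2 mm. A picture is of the moment at which its call begins. There is no depth.
- bot.close_job(): hands the job in; it is judged then, once.
The state is a dict: "t": time; "joints": joint angles; "dq": joint speeds; "effort": joint torques, N m; "tcp_pos": TCP position; "tcp_rot": TCP orientation; "wrist_force": force on the tool from outside, world axes, zero at the start; "ft_torque": the same for the moment, N m; "width": finger opening in m; "finger_force": force on a finger pad.
Only numpy, scipy, OpenCV 4.12 (cv2) and the standard library are available. Lean on these libraries where they do the work, as an engineer would, in place of code of your own. Each camera call takes 0.05 s, during which the arm holds its last target. There are 200 camera calls.

## Working session

There is one attempt and no reset: what is moved stays moved. The work goes in short steps, Python scripts to look and compute and a shell command to move; the robot and the scene stay as the last step left them, time stands still between calls to the robot, and variables do not carry over. Pictures are saved under pics/ and viewed, at most 12 in all, crops included, and the job is handed in when it is done.

```bash
mkdir -p pics; ls; python3 - <<'E'
from plant import bot
import cv2
print(bot.state())
for n in("scene","top"):
    f=bot.grab_frame(n); cv2.imwrite(f"pics/{n}0.png",f["color"][:,:,::-1])
    print(n,{k:v for k,v in f.items() if k!="color"})
E
```

```text
pics
{'t': 0.0, 'joints': array([-1.44808742e+00,  1.59044843e-01,  1.59819460e+00,  8.76527372e-06,
        1.38616793e+00, -2.10117365e-01]), 'dq': array([-0.0003479 ,  0.00135294,  0.00017663,  0.00034654, -0.00012805,
       -0.00041594]), 'effort': array([-4.46383192e-04, -3.85576451e+01, -3.22108090e+01,  7.00665498e-02,
        3.79901100e-02, -1.45415556e-04]), 'tcp_pos': array([ 0.18775935, -0.54284406,  0.21364011]), 'tcp_rot': array([-3.13981964e+00, -3.86928231e-04,  3.32824311e-01]), 'wrist_force': array([-0.15805714,  0.86734976, -0.38616834]), 'ft_torque': array([2.94527745e-02, 3.43301500e-02, 7.17914818e-06]), 'finger_force': 0.0, 'width': 0.09204293464632515}
scene {'fx': 386.38150734727833, 'fy': 386.38150734727833, 'cx': 252.28023810248754, 'cy': 186.9607675460678, 'pose': array([[-0.8894042 ,  0.20686241, -0.40763723,  0.19545154],
       [-0.45653885, -0.3569575 ,  0.8149562 ,  0.76497456],
       [ 0.02307463,  0.91092771,  0.41192023,  0.4519803 ],
       [ 0.        ,  0.        ,  0.        ,  1.        ]])}
top {'fx': 432.4001323968732, 'fy': 432.4001323968732, 'cx': 253.19335273459788, 'cy': 188.19679457354889, 'pose': array([[ 0.04305792,  0.975981  , -0.2135582 ,  0.30584562],
       [-0.99906753,  0.04138286, -0.01230996,  0.03068066],
       [-0.00317664,  0.2138891 ,  0.97685278,  1.14449028],
       [ 0.        ,  0.        ,  0.        ,  1.        ]])}
```

View pics/top0.png

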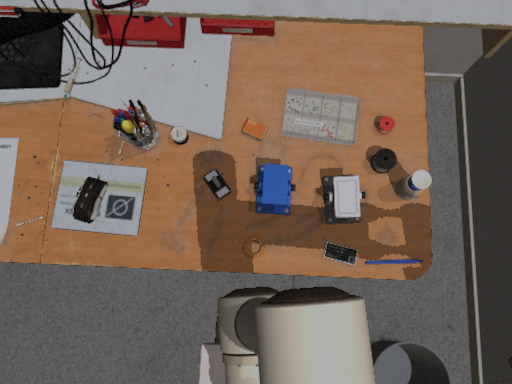

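View pics/scene0.png

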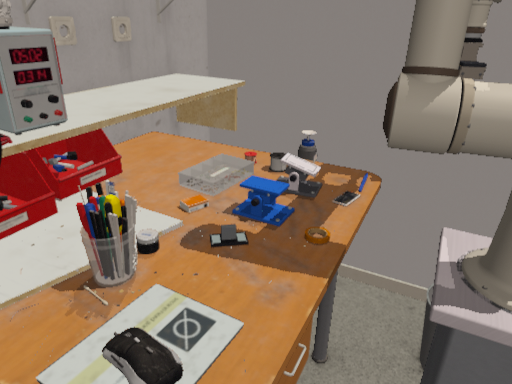

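Top view: slide candidates are the black frame with a grey rib at (217,184) and the flat black module at (341,253). Stage candidates are the blue one at (274,190) and the dark one with a pale face at (343,198). The description points to (217,184) and (343,198). I'll check both in one crop.

```bash
python3 - <<'E'
import cv2
a=cv2.imread("pics/top0.png")[125:270,195:395]
cv2.imwrite("pics/c1.png",cv2.resize(a,None,fx=4,fy=4,interpolation=cv2.INTER_CUBIC))
b=cv2.imread("pics/scene0.png")[140:260,190:350]
cv2.imwrite("pics/c2.png",cv2.resize(b,None,fx=5,fy=5,interpolation=cv2.INTER_CUBIC))
E
```

```text
(no output)
```

View pics/c1.png

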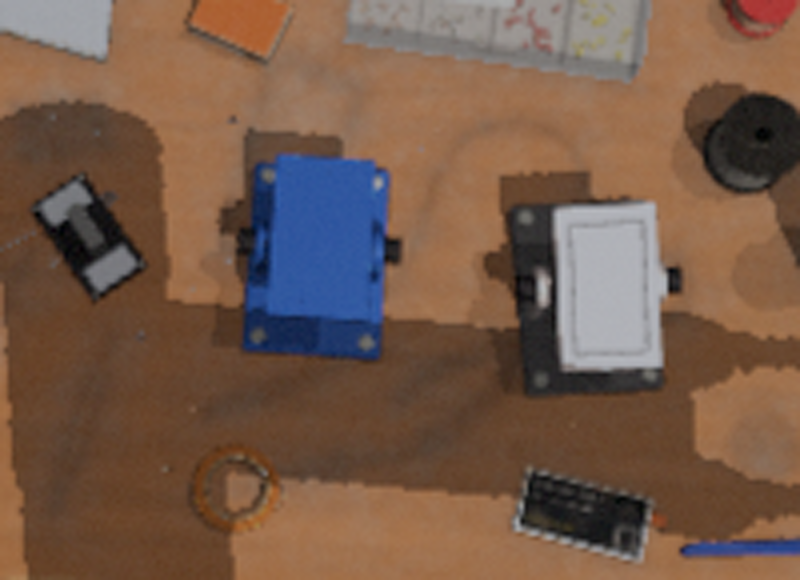

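View pics/c2.png

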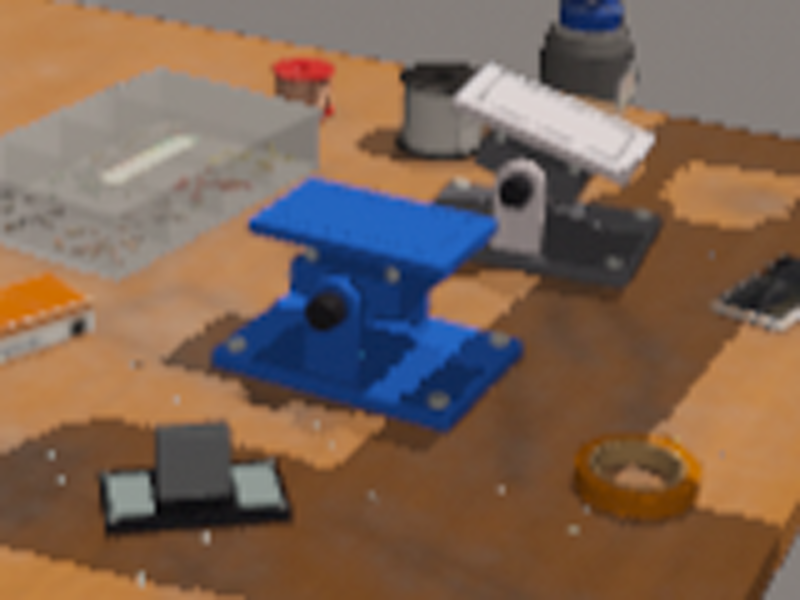

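The crops confirm it. The slide is the black frame with two panes and a grey rib, centred at c1 (90,238). The real stage is the dark base with the pale outlined face, outline centred at c1 (609,287). The blue one and the flat module are decoys. Next I fit both poses.

```bash
cat > fit.py <<'E'
import numpy as np
from scipy.optimize import least_squares
from scipy.spatial.transform import Rotation as Rn
CAM={"scene":(386.3815,252.2802,186.9608,np.array([[-0.8894042,0.20686241,-0.40763723,0.19545154],[-0.45653885,-0.3569575,0.8149562,0.76497456],[0.02307463,0.91092771,0.41192023,0.4519803]])),
"top":(432.40013,253.19335,188.1968,np.array([[0.04305792,0.975981,-0.2135582,0.30584562],[-0.99906753,0.04138286,-0.01230996,0.03068066],[-0.00317664,0.2138891,0.97685278,1.14449028]]))}
def proj(cam,P):
    f,cx,cy,M=CAM[cam]; p=(np.atleast_2d(P)-M[:,3])@M[:,:3]
    return np.c_[cx-f*p[:,0]/p[:,2],cy+f*p[:,1]/p[:,2]]
c1=lambda a:(np.array(a,float)+.5)/4-.5+[195,125]
c2=lambda a:(np.array(a,float)+.5)/5-.5+[190,140]
def Rface(yaw,t): return Rn.from_euler("zy",[yaw,0]).as_matrix()@np.array([[np.cos(t),0,-np.sin(t)],[0,1,0],[np.sin(t),0,np.cos(t)]])
E
cat > m1.py <<'E'
from fit import *
# corner order (+x+y),(+x-y),(-x-y),(-x+y)
def rect(a,b,z=0): return np.array([[a,b,z],[a,-b,z],[-a,-b,z],[-a,b,z]])/1000
F=np.r_[rect(52,32),rect(41,23)]
ft=c1([(553,207),(656,202),(663,369),(560,371),(570,224),(641,218),(650,351),(575,356)])
fs=c2([(458,98),(490,62),(655,135),(624,172)])
def face(p): return p[:3]+F@Rface(p[3],p[4]).T
res=lambda p:np.r_[(proj("top",face(p))-ft).ravel(),(proj("scene",face(p)[:4])-fs).ravel()]
s=least_squares(res,[.3,-.17,.075,0,.3]);p=s.x;print("face",p.round(4));print(res(p).reshape(-1,2).round(2).tolist());print(np.sqrt(np.diag(np.linalg.inv(s.jac.T@s.jac)))*.5)
res2=lambda q:np.r_[res(np.r_[q[:2],.075,q[2:]])]
print("z fixed",least_squares(res2,p[[0,1,3,4]]).x.round(4))
S=rect(40,22,6)
st=c1([(35,210),(83,173),(146,264),(97,302)]); ss=c2([(108,527),(100,472),(287,460),(290,512)])
sl=lambda p:[p[0],p[1],0]+S@Rface(p[2],0).T
r=lambda p:np.r_[(proj("top",sl(p))-st).ravel()]
r2=lambda p:proj("scene",sl(p))-ss
q=least_squares(r,[.3,.1,.6]).x;print("slide",q.round(4),r(q).round(2).tolist(),r2(q).round(2).tolist())
B=rect(65,46,10)[[0,2,3]]
bt=c1([(514,205),(664,388),(527,394)])
rb=lambda p:(proj("top",[p[0],p[1],0]+B@Rface(p[2],0).T)-bt).ravel()
b=least_squares(rb,[.3,-.17,0]).x;print("base",b.round(4),rb(b).round(2))
E
python3 m1.py
```

```text
face [ 0.5276 -0.1924  0.0754  0.0951  0.2722]
[[0.45, 0.4], [0.1, 0.34], [-0.12, -0.29], [0.36, 0.53], [-0.06, 0.33], [0.44, 0.89], [-0.59, 0.07], [-0.01, -0.23], [-1.44, -0.37], [-0.93, -0.16], [-0.42, -0.27], [0.49, 0.22]]
[0.00042653 0.00050868 0.00082577 0.00860505 0.01519185]
z fixed [ 0.5276 -0.1925  0.0951  0.272 ]
slide [0.5626 0.1428 0.6593] [-1.23, -0.43, 0.18, -0.25, 1.15, 0.43, -0.1, 0.22] [[-0.76, -1.33], [-0.89, -1.09], [-2.55, -1.41], [0.25, -1.36]]
base [ 0.536  -0.1924  0.0779] [-0.3  -0.47  0.43  0.36 -0.14  0.08]
```

```bash
cat > m2.py <<'E'
from fit import *
import cv2
def warp(im,cam,xy,z,half=.08,s=2000):
    c=np.array([[xy[0]+i*half,xy[1]+j*half,z] for i,j in((1,1),(1,-1),(-1,-1),(-1,1))])
    n=2*half*s; d=np.float32([[0,0],[n,0],[n,n],[0,n]])   # up=+x, left=+y
    return cv2.warpPerspective(im,cv2.getPerspectiveTransform(np.float32(proj(cam,c)),d),(int(n),int(n)),flags=cv2.INTER_CUBIC)
xy=(.5626,.1428); out=[]
for cam in("top","scene"):
    w=warp(cv2.imread(f"pics/{cam}0.png"),cam,xy,.006); h=cv2.cvtColor(w,cv2.COLOR_BGR2HSV)
    m=((h[:,:,1]<85)|(h[:,:,2]<35)).astype(np.uint8)*255
    m=cv2.morphologyEx(m,cv2.MORPH_OPEN,np.ones((7,7)));n,l,st,ce=cv2.connectedComponentsWithStats(m)
    k=l[160,160] or 1+np.argmax(st[1:,4]); cn=cv2.findContours((l==k).astype(np.uint8),0,1)[0][0]
    (u,v),sz,a=cv2.minAreaRect(cn);print(cam,"xy",xy[0]-(v-160)/2000,xy[1]-(u-160)/2000,"size mm",np.array(sz)/2,"ang",a)
    cv2.drawContours(w,[cv2.boxPoints(((u,v),sz,a)).astype(int)],0,(0,255,0),1);out.append(w)
cv2.imwrite("pics/w1.png",np.hstack(out))
E
python3 m2.py
```

```text
top xy 0.5660999999999999 0.1408 size mm [79.59999847 52.60000229] ang 53.13010025024414
scene xy 0.5693276077270508 0.13466617279052737 size mm [78.39507294 85.61689758] ang 52.52382278442383
```

View pics/w1.png

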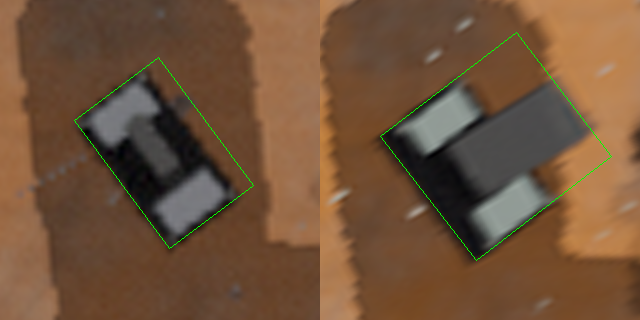

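The warped views show the slide's long axis about 37° from world x. After removing the rib and shadow excess, the centre is about (0.563, 0.1435) in both views. Next, a helper for the deltas.

```bash
cat > go.py <<'E'
import sys
from fit import *
from plant import bot
# go.py x y z yaw tilt : tool target (TCP), tool z = -face normal ; prints needed shift/turn in row units
x,y,z,yaw,t=map(float,sys.argv[1:6]); s=bot.state()
R=Rn.from_euler("xyz",s["tcp_rot"]).as_matrix(); T=Rface(yaw,t)@np.diag([1,-1,-1])
print("t",round(s["t"],2),"pos",s["tcp_pos"].round(4),"rot",s["tcp_rot"].round(4),"w",round(s["width"],4),"F",s["wrist_force"].round(2),"ff",round(s["finger_force"],2))
d=np.array([x,y,z])-s["tcp_pos"]
print("shift units",(R.T@d/.03).round(3),"shift after turn",(T.T@d/.03).round(3),"turn units",(Rn.from_matrix(R.T@T).as_rotvec()/.12).round(3))
E
python3 go.py .563 .1435 .1 .645 0
```

```text
t 0.1 pos [ 0.1878 -0.5429  0.2138] rot [-3.140e+00 -3.000e-04  3.328e-01] w 0.0918 F [-0.08 -0.29  0.1 ] ff 0.0
shift units [ 19.295 -17.533   3.826] shift after turn [ 23.751 -10.764   3.792] turn units [-0.013 -0.005 -2.602]
```

```bash
R8='[[[0.8,-0.73,0,0,0,0,1],[0.8,-0.73,0,0,0,0,1],[0.8,-0.73,0,0,0,0,1],[0.8,-0.73,0,0,0,0,1],[0.8,-0.73,0,0,0,0,1],[0.8,-0.73,0,0,0,0,1],[0.8,-0.73,0,0,0,0,1],[0.8,-0.73,0,0,0,0,1]]]'; true
python3 -m pendant '[[[0.8,-0.73,0,0,0,0,1],[0.8,-0.73,0,0,0,0,1],[0.8,-0.73,0,0,0,0,1],[0.8,-0.73,0,0,0,0,1],[0.8,-0.73,0,0,0,0,1],[0.8,-0.73,0,0,0,0,1],[0.8,-0.73,0,0,0,0,1],[0.8,-0.73,0,0,0,0,1]]]' 20
python3 go.py .563 .1435 .1 .645 0
```

```text
t: 0.9
tcp_pos: [0.3123, -0.3136, 0.2142]
tcp_rot: [-3.141, 0.0, 0.333]
wrist_force: [-0.1, -0.6, 0.3]
width: 0.0925
finger_force: 0.0
t 0.9 pos [ 0.3123 -0.3136  0.2142] rot [-3.1409e+00  1.0000e-04  3.3260e-01] w 0.0925 F [-0.12 -0.61  0.26] ff 0.0
shift units [ 12.872 -11.673   3.814] shift after turn [15.838 -7.154  3.807] turn units [-0.006 -0.    -2.604]
```

```bash
python3 -m pendant '[[[0.8,-0.73,0,0,0,0,1],[0.8,-0.73,0,0,0,0,1],[0.8,-0.73,0,0,0,0,1],[0.8,-0.73,0,0,0,0,1],[0.8,-0.73,0,0,0,0,1],[0.8,-0.73,0,0,0,0,1],[0.8,-0.73,0,0,0,0,1],[0.8,-0.73,0,0,0,0,1]]]' >/dev/null
python3 -m pendant '[[[0.8,-0.73,0,0,0,0,1],[0.8,-0.73,0,0,0,0,1],[0.8,-0.73,0,0,0,0,1],[0.8,-0.73,0,0,0,0,1],[0.8,-0.73,0,0,0,0,1],[0.8,-0.73,0,0,0,0,1],[0.8,-0.73,0,0,0,0,1],[0.4,-0.3,0,0,0,0,1]]]' >/dev/null
python3 -m pendant '[[[0,0,0.5,0,0,-0.65,1],[0,0,0.8,0,0,-0.65,1],[0,0,0.8,0,0,-0.65,1],[0,0,0.8,0,0,-0.65,1],[0,0,0.8,0,0,0,1],[0,0,0,0,0,0,1]]]' >/dev/null
python3 go.py .563 .1435 .012 .645 0
python3 - <<'E'
from plant import bot
import cv2,numpy as np
a=bot.grab_frame("scene")["color"][:,:,::-1][120:280,140:360]
cv2.imwrite("pics/s1.png",cv2.resize(a,None,fx=3.5,fy=3.5,interpolation=cv2.INTER_CUBIC))
E
```

```text
t 3.1 pos [0.55   0.1253 0.0995] rot [-3.1366  0.0068  0.6447] w 0.0921 F [ 0.19 -0.39  0.01] ff 0.0
shift units [ 0.731 -0.209  2.911] shift after turn [ 0.712 -0.223  2.915] turn units [-0.041  0.057 -0.003]
```

View pics/s1.png

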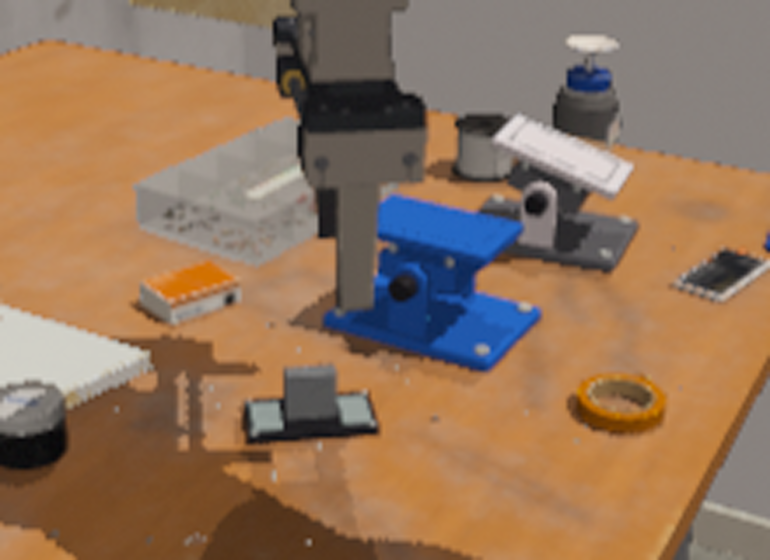

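The near finger stands above the slide and stays clear of the blue decoy. The slide is undisturbed at (310,405). Centre and descend.

```bash
python3 -m pendant '[[[0.7,-0.2,0,-0.04,0.06,0,1],[0,0,0.7,0,0,0,1],[0,0,0.7,0,0,0,1],[0,0,0.7,0,0,0,1],[0,0,0.5,0,0,0,1],[0,0,0.3,0,0,0,1],[0,0,0,0,0,0,1]]]' >/dev/null
python3 go.py .563 .1435 .010 .645 0
```

```text
t 3.85 pos [0.5669 0.1428 0.0161] rot [ 3.1375 -0.0061  0.6448] w 0.0921 F [-0.4   0.32 -0.73] ff 0.0
shift units [-0.091 -0.097  0.202] shift after turn [-0.09  -0.097  0.203] turn units [ 0.034 -0.051 -0.002]
```

```bash
python3 -m pendant '[[[-0.09,-0.1,0.2,0.03,-0.05,0,1],[0,0,0,0,0,0,1],[0,0,0,0,0,0,1]]]' >/dev/null
python3 go.py .563 .1435 .010 .645 0
python3 -m pendant '[[[0,0,0,0,0,0,0.3],[0,0,0,0,0,0,0.1],[0,0,0,0,0,0,0],[0,0,0,0,0,0,0],[0,0,0,0,0,0,0],[0,0,0,0,0,0,0],[0,0,0,0,0,0,0],[0,0,0,0,0,0,0]]]' 25 >/dev/null
python3 go.py .563 .1435 .010 .645 0
```

```text
t 4.15 pos [0.5637 0.1437 0.0111] rot [ 3.1399e+00 -1.9000e-03  6.4490e-01] w 0.0923 F [-0.05  0.63  0.26] ff 0.0
shift units [-0.024 -0.01   0.037] shift after turn [-0.023 -0.01   0.037] turn units [ 0.014 -0.015 -0.001]
t 4.95 pos [0.5634 0.1436 0.0106] rot [ 3.1404e+00 -1.2000e-03  6.4480e-01] w 0.03 F [ 0.6  -0.18  0.29] ff 0.0
shift units [-0.014 -0.005  0.019] shift after turn [-0.014 -0.005  0.019] turn units [ 0.01  -0.01  -0.002]
```

```bash
python3 -m pendant '[[[0,0,0,0,0,0,0],[0,0,0,0,0,0,0],[0,0,0,0,0,0,0],[0,0,0,0,0,0,0],[0,0,0,0,0,0,0],[0,0,0,0,0,0,0]]]' >/dev/null
python3 go.py .563 .1435 .010 .645 0
```

```text
t 5.55 pos [0.5633 0.1437 0.0106] rot [ 3.1406e+00 -1.2000e-03  6.4480e-01] w 0.0114 F [ 0.4   0.53 -0.1 ] ff 25.0
shift units [-0.013 -0.001  0.019] shift after turn [-0.013 -0.001  0.019] turn units [ 0.008 -0.01  -0.002]
```

```bash
python3 -m pendant '[[[0,0,-0.3,0,0,0,0],[0,0,-0.7,0,0,0,0],[0,0,-0.9,0,0,0,0],[0,0,-0.9,0,0,0,0],[0,0,-0.9,0,0,0,0],[0,0,-0.9,0,0,0,0],[0,0,-0.9,0,0,0,0],[0,0,-0.6,0,0,0,0]]]' >/dev/null
python3 go.py .5062 -.1945 .190 .095 0
```

```text
t 6.35 pos [0.5639 0.1436 0.1966] rot [ 3.1384 -0.0038  0.6448] w 0.0119 F [ 0.33 -0.74 -1.47] ff 25.0
shift units [-8.311  7.851  0.212] shift after turn [-2.983 11.037  0.218] turn units [ 0.018 -0.038  4.582]
```

```bash
python3 -m pendant '[[[0,0,0,0,0,0.57,0],[0,0,0,0,0,0.57,0],[0,0,0,0,0,0.57,0],[0,0,0,0,0,0.57,0],[0,0,0,0,0,0.57,0],[0,0,0,0,0,0.57,0],[0,0,0,0,0,0.57,0],[0,0,0,0,0,0.57,0]]]' >/dev/null
python3 -m pendant '[[[-0.2,0.5,0,0,0,0,0],[-0.2,0.8,0,0,0,0,0],[-0.2,0.8,0,0,0,0,0],[-0.2,0.8,0,0,0,0,0],[-0.2,0.8,0,0,0,0,0],[-0.2,0.8,0,0,0,0,0],[-0.2,0.8,0,0,0,0,0],[-0.2,0.8,0,0,0,0,0]]]' >/dev/null
python3 -m pendant '[[[-0.2,0.8,0,0,0,0,0],[-0.2,0.8,0,0,0,0,0],[-0.2,0.8,0,0,0,0,0],[-0.2,0.8,0,0,0,0,0],[-0.2,0.8,0,0,0,0,0],[-0.2,0.5,0,0,0,0,0],[-0.1,0.3,0,0,0,0,0],[0,0,0,0,0,0,0]]]' >/dev/null
python3 go.py .5062 -.1945 .155 .095 0.272
```

```text
t 8.75 pos [ 0.5079 -0.1911  0.1937] rot [ 3.1412e+00 -1.6000e-03  9.6600e-02] w 0.0122 F [ 0.15 -0.09  0.01] ff 25.0
shift units [-0.069  0.106  1.288] shift after turn [-0.41   0.107  1.223] turn units [2.000e-03 2.253e+00 1.400e-02]
```

```bash
python3 -m pendant '[[[0,0,0,0,0.4,0,0],[0,0,0,0,0.5,0,0],[0,0,0,0,0.5,0,0],[0,0,0,0,0.5,0,0],[0,0,0,0,0.35,0,0],[0,0,0,0,0,0,0],[0,0,0,0,0,0,0]]]' >/dev/null
python3 go.py .5062 -.1945 .155 .095 0.272
python3 - <<'E'
from plant import bot
import cv2,numpy as np
o=[]
for n,(r,c) in {"scene":(115,265),"top":(145,305)}.items():
    f=bot.grab_frame(n)["color"][:,:,::-1]; cv2.imwrite(f"pics/{n}1.png",f)
    o.append(cv2.resize(f[r:r+90,c:c+80],None,fx=5,fy=5,interpolation=cv2.INTER_CUBIC))
cv2.imwrite("pics/p1.png",np.hstack(o))
E
```

```text
t 9.45 pos [ 0.5084 -0.1897  0.1937] rot [ 3.1412 -0.2709  0.0984] w 0.0119 F [ 0.31  0.02 -0.9 ] ff 25.0
shift units [-0.43   0.153  1.219] shift after turn [-0.43   0.153  1.218] turn units [-0.005  0.009  0.028]
```

View pics/p1.png

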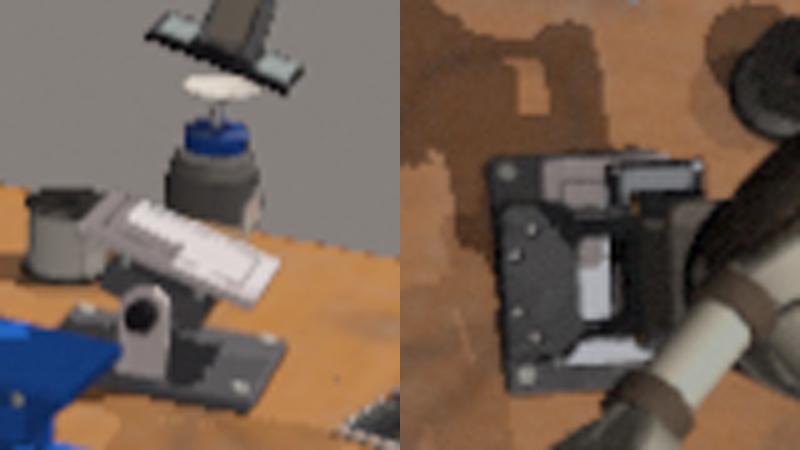

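Scene view: the slide is held level across, its near edge running from (147,36) to (288,92), which looks about parallel to the face edge from (82,230) to (262,303). Now I refine both numerically with edges.

```bash
cat > edge.py <<'E'
from fit import *
import cv2
from scipy.ndimage import map_coordinates
def samp(im,cam,A,B,n=25,w=2.5):
    """edge points found near model segment A-B: returns t,signed normal offset target pts"""
    a,b=proj(cam,np.array([A,B])); t=np.linspace(.08,.92,n)[:,None]; P=a+t*(b-a); d=(b-a)/np.linalg.norm(b-a); N=np.array([-d[1],d[0]])
    o=np.arange(-w,w+.01,.1); Q=P[:,None]+o[None,:,None]*N
    v=sum(map_coordinates(im[:,:,k].astype(float),[Q[...,1],Q[...,0]],order=1) for k in range(3))
    g=abs(np.gradient(cv2.GaussianBlur(v,(1,9),0) if 0 else v,axis=1)); k=g[:,3:-3].argmax(1)+3; g2=np.clip(g-.5*g.max(1,keepdims=True),0,None)
    m=np.abs(o[None]-o[k][:,None])<.8; off=(g2*m*o).sum(1)/(g2*m).sum(1)
    return t[:,0],P+off[:,None]*N,N
def fitpose(ims,segs,model,p0,off=False,it=4):
    p=np.array(p0,float)
    for _ in range(it):
        obs=[(c,A,B)+samp(ims[c],c,*(model(p)(np.array([A,B])))) for c,A,B in segs]
        def r(p):
            out=[]
            for c,A,B,t,Q,N in obs:
                a,b=proj(c,model(p)(np.array([A,B]))); out.append((a+t[:,None]*(b-a)-Q)@N)
            return np.concatenate(out)
        s=least_squares(r,p,loss="soft_l1",f_scale=.3); p=s.x
    rr=r(p).reshape(len(segs),-1); sd=np.sqrt(np.diag(np.linalg.pinv(s.jac.T@s.jac)))*.3
    return p,np.c_[np.median(rr,1),np.median(abs(rr),1)].round(2).tolist(),sd
E
cat > m3.py <<'E'
from edge import *
ims={c:cv2.imread(f"pics/{c}0.png") for c in("top","scene")}
a,b=.052,.032
T=[("top",(a,b,0),(a,-b,0)),("top",(a,-b,0),(-a,-b,0)),("top",(-a,-b,0),(-a,b,0)),("top",(-a,b,0),(a,b,0))]
S=[("scene",(a,-b,0),(-a,-b,0)),("scene",(a,b,0),(-a,b,0)),("scene",(a,b,0),(a,-b,0)),("scene",(a,b,-.008),(-a,b,-.008))]
md=lambda p:(lambda X:p[:3]+X@Rface(p[3],p[4]).T)
p0=[.5276,-.1924,.0754,.095,.272]
for nm,seg in(("both",T+S),("top",T),("scene",S)):
    for t0 in(.25,.3):
        p0[4]=t0;p,r,sd=fitpose(ims,seg,md,p0);print(nm,p.round(4),sd.round(4),r)
# held slide in scene1
im={"scene":cv2.imread("pics/scene1.png")}
a,b=.040,.022
H=[("scene",(a,b,0),(-a,b,0)),("scene",(a,b,.006),(a,-b,.006)),("scene",(-a,b,0),(-a,b,.006)),("scene",(a,b,0),(a,b,.006))]
R=Rface(.0984,.271); c=np.array([.5084,-.1897,.1937])-.0106*R[:,2]
md2=lambda q:(lambda X:c+[q[0],0,q[1]]+X@Rface(.0984,q[2]).T)
print("held dx dz tilt",*fitpose(im,H[:2],md2,[0,0,.271]))
E
python3 m3.py
```

```text
edge.py:10: RuntimeWarning: invalid value encountered in divide
  m=np.abs(o[None]-o[k][:,None])<.8; off=(g2*m*o).sum(1)/(g2*m).sum(1)
Traceback (most recent call last):
  File "m3.py", line 10, in <module>
    p0[4]=t0;p,r,sd=fitpose(ims,seg,md,p0);print(nm,p.round(4),sd.round(4),r)
                    ~~~~~~~^^^^^^^^^^^^^^^
  File "edge.py", line 21, in fitpose
    s=least_squares(r,p,loss="soft_l1",f_scale=.3); p=s.x
ValueError: Residuals are not finite in the initial point.
```

```bash
sed -i 's/g=abs(np.gradient(.*axis=1)); k=/g=abs(np.gradient(v,axis=1))[:,3:-3]; g=np.pad(g,((0,0),(3,3)))+1e-6; k=/; s/g2=np.clip(g-.5\*g.max(1,keepdims=True),0,None)/g2=g**2/' edge.py; python3 m3.py
```

```text
both [ 0.5281 -0.1915  0.0762  0.0855  0.2283] [0.0002 0.0002 0.0003 0.0049 0.0082] [[0.21, 0.21], [0.05, 0.33], [-0.12, 0.24], [0.2, 0.22], [0.17, 0.39], [-0.67, 0.67], [-0.47, 0.47], [1.88, 1.9]]
both [ 0.5281 -0.1915  0.0762  0.0855  0.2284] [0.0001 0.0002 0.0003 0.0049 0.0082] [[0.2, 0.21], [0.06, 0.32], [-0.11, 0.23], [0.19, 0.22], [0.22, 0.38], [-0.67, 0.67], [-0.47, 0.47], [1.88, 1.9]]
top [ 0.525  -0.1883  0.0914  0.1064  0.3394] [0.001  0.0009 0.0045 0.0064 0.0288] [[-0.1, 0.27], [-0.01, 0.2], [-0.07, 0.19], [-0.0, 0.17]]
top [ 0.525  -0.1883  0.0913  0.1063  0.3394] [0.001  0.0009 0.0045 0.0064 0.0287] [[-0.1, 0.26], [-0.0, 0.2], [-0.07, 0.18], [-0.0, 0.17]]
scene [ 0.5915 -0.3597  0.0137  0.04    0.2463] [0.0073 0.0181 0.0068 0.0204 0.0127] [[0.16, 0.21], [-1.75, 1.75], [0.02, 0.13], [0.4, 0.4]]
scene [ 0.591  -0.3585  0.0141  0.0411  0.2468] [0.0073 0.018  0.0068 0.0203 0.0126] [[0.15, 0.21], [-1.74, 1.74], [0.02, 0.12], [0.42, 0.42]]
held dx dz tilt [-0.00723673 -0.00109567  0.28516999] [[0.0, 0.11], [0.04, 0.11]] [0.0003485  0.00017213 0.01028283]
```

```bash
cat > m4.py <<'E'
from edge import *
R=Rface(.0984,.271); c=np.array([.5084,-.1897,.1937])-.0106*R[:,2]
X=np.array([[40,22,0],[-40,22,0],[40,22,6],[40,-22,6],[-40,22,6]])/1000
P=c+X@R.T
print("scene crop",((proj("scene",P)-[265,115]+.5)*5-.5).round(1).tolist())
print("top crop",((proj("top",P)-[305,145]+.5)*5-.5+[400,0]).round(1).tolist())
ims={c:cv2.imread(f"pics/{c}0.png") for c in("top","scene")}
a,b=.052,.032
T=[("top",(a,b,0),(a,-b,0)),("top",(a,-b,0),(-a,-b,0)),("top",(-a,-b,0),(-a,b,0)),("top",(-a,b,0),(a,b,0))]
S=[("scene",(a,-b,0),(-a,-b,0)),("scene",(a,b,0),(a,-b,0))]
S2=[("scene",(a,b,-.008),(-a,b,-.008))]
# stage-constrained: x,y of hinge, yaw, tilt + scene px offset as camera-shift of model in scene image
def md(p):
    Rr=Rface(p[2],p[3]); return lambda X:np.array([p[0],p[1],.048])+.027*Rr[:,2]+X@Rr.T
for nm,sg in (("T+S",T+S),("T+S+S2",T+S+S2),("T",T)):
    for t0 in(.25,.31): print(nm,*fitpose(ims,sg,md,[.535,-.192,.095,t0]))
im=ims["scene"][135:205,275:330]; 
p=np.array([.535,-.192,.095,.275]); k=10
v=cv2.resize(im,None,fx=k,fy=k,interpolation=cv2.INTER_CUBIC)
for t,col in((.23,(255,0,0)),(.275,(0,200,0)),(.32,(0,0,255))):
    p[3]=t; q=((proj("scene",md(p)(np.array([[a,b,0],[a,-b,0],[-a,-b,0],[-a,b,0],[-a,b,-.008],[a,b,-.008],[a,b,0],[-a,b,0]])))-[275,135]+.5)*k-.5)
    cv2.polylines(v,[q.round().astype(int)],False,col,1)
cv2.imwrite("pics/ov.png",v[:600])
E
python3 m4.py
```

```text
scene crop [[140.0, 36.5], [282.1, 94.9], [143.7, 25.9], [166.2, 7.3], [286.3, 84.3]]
top crop [[602.3, 163.9], [609.7, 339.7], [605.3, 164.3], [702.8, 158.9], [612.7, 341.2]]
T+S [ 0.53435168 -0.19147986  0.08067334  0.20673581] [[0.1, 0.14], [0.06, 0.32], [0.02, 0.2], [0.32, 0.32], [0.81, 0.81], [-0.09, 0.11]] [0.00018812 0.00016215 0.00478383 0.00775209]
T+S [ 0.53435391 -0.19149088  0.08100312  0.20653716] [[0.1, 0.13], [0.07, 0.31], [0.02, 0.2], [0.25, 0.25], [0.75, 0.75], [-0.07, 0.11]] [0.00018818 0.00016194 0.0047638  0.00774885]
T+S+S2 [ 0.53414355 -0.19163013  0.08193814  0.19829894] [[0.08, 0.14], [0.06, 0.24], [0.01, 0.18], [0.31, 0.31], [0.74, 0.74], [-0.02, 0.08], [0.96, 1.58]] [0.00017908 0.00016606 0.00475729 0.0073579 ]
T+S+S2 [ 0.53415055 -0.1916168   0.08239918  0.19850517] [[0.1, 0.17], [0.06, 0.23], [0.02, 0.2], [0.29, 0.29], [0.75, 0.75], [-0.01, 0.08], [0.97, 1.6]] [0.00018033 0.0001648  0.00480234 0.00745152]
T [ 0.53448993 -0.19121208  0.08902756  0.21283817] [[0.07, 0.13], [0.24, 0.24], [0.04, 0.16], [0.24, 0.24]] [0.00093038 0.00016652 0.0075717  0.0376266 ]
T [ 0.53455102 -0.19120891  0.08941249  0.21585388] [[0.08, 0.15], [0.19, 0.19], [0.03, 0.17], [0.23, 0.23]] [0.00092917 0.00016641 0.00769125 0.03775215]
```

View pics/ov.png

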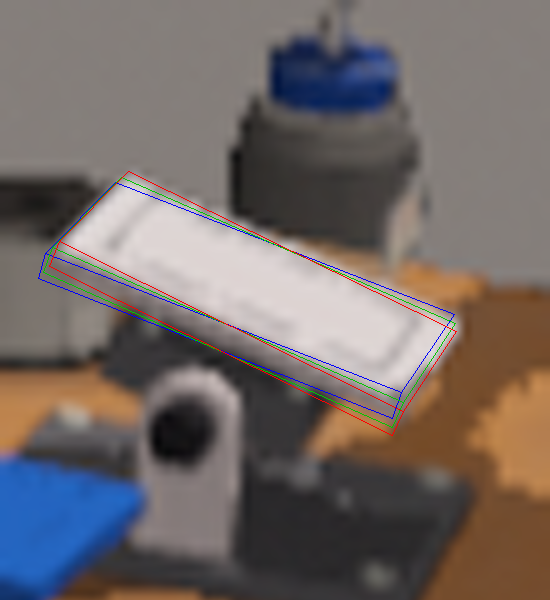

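```bash
cat > m5.py <<'E'
from edge import *
def slope(Q): 
    vx,vy,_,_=cv2.fitLine(Q.astype(np.float32),cv2.DIST_HUBER,0,.01,.01).ravel(); return np.arctan(vy/vx)
def md(t,d=0):
    Rr=Rface(.092,t); return lambda X:np.array([.5345,-.192+d,.048])+.027*Rr[:,2]+X@Rr.T
def est(im,A,B,M,t0):
    t=t0
    for _ in range(4):
        _,Q,N=samp(im,"scene",*M(t)(np.array([A,B])),n=40,w=1.6); s=slope(Q)
        ts=np.linspace(.15,.45,301); mm=[slope(proj("scene",M(x)(np.array([A,B])))) for x in ts]; t=np.interp(s,mm if mm[1]>mm[0] else mm[::-1],ts if mm[1]>mm[0] else ts[::-1])
    return round(t,4)
i0=cv2.imread("pics/scene0.png");i1=cv2.imread("pics/scene1.png");a,b=.052,.032
for t0 in(.25,.275,.3):
  print("far",est(i0,(a,-b,0),(-a,-b,0),md,t0),"low",est(i0,(a,b,-.008),(-a,b,-.008),md,t0),"mid",est(i0,(a,b,0),(-a,b,0),md,t0),"far1",est(i1,(a,-b,0),(-a,-b,0),md,t0))
def mh(t):
    R=Rface(.0984,t);c=np.array([.5084-.0025,-.1897,.1937])-.0106*Rface(.0984,.271)[:,2]
    return lambda X:c+X@R.T
for t0 in (.25,.28): print("held",est(i1,(.04,.022,0),(-.04,.022,0),mh,t0))
E
python3 m5.py
```

```text
far 0.2661 low 0.2529 mid 0.2817 far1 0.2669
far 0.2659 low 0.2708 mid 0.2815 far1 0.267
far 0.2654 low 0.4079 mid 0.2796 far1 0.2671
held 0.2755
held 0.2754
```

```bash
python3 go.py .5205 -.1926 .0987 .092 .27
```

```text
t 9.55 pos [ 0.5088 -0.1899  0.1938] rot [ 3.1409 -0.2713  0.0988] w 0.0116 F [ 0.32  0.   -1.09] ff 25.0
shift units [-0.484  0.125  3.156] shift after turn [-0.479  0.125  3.157] turn units [-0.01  -0.011  0.055]
```

```bash
python3 -m pendant '[[[-0.48,0.12,0.2,0,0,0.05,0],[0,0,0.6,0,0,0,0],[0,0,0.7,0,0,0,0],[0,0,0.7,0,0,0,0],[0,0,0.6,0,0,0,0],[0,0,0.3,0,0,0,0],[0,0,0,0,0,0,0],[0,0,0,0,0,0,0]]]' >/dev/null
python3 go.py .5245 -.1923 .0842 .092 .27
python3 - <<'E'
from plant import bot
import cv2,numpy as np
print(bot.state()["ft_torque"].round(3))
f=bot.grab_frame("scene")["color"][:,:,::-1]; cv2.imwrite("pics/scene2.png",f)
cv2.imwrite("pics/p2.png",cv2.resize(f[130:205,265:345],None,fx=7,fy=7,interpolation=cv2.INTER_CUBIC))
E
```

```text
t 10.35 pos [ 0.5202 -0.193   0.1008] rot [-3.1409 -0.2721  0.092 ] w 0.0116 F [-0.35  0.25 -1.13] ff 25.0
shift units [-0.01  -0.009  0.571] shift after turn [-0.009 -0.009  0.571] turn units [-0.006 -0.018  0.   ]
[0.036 0.221 0.049]
```

View pics/p2.png

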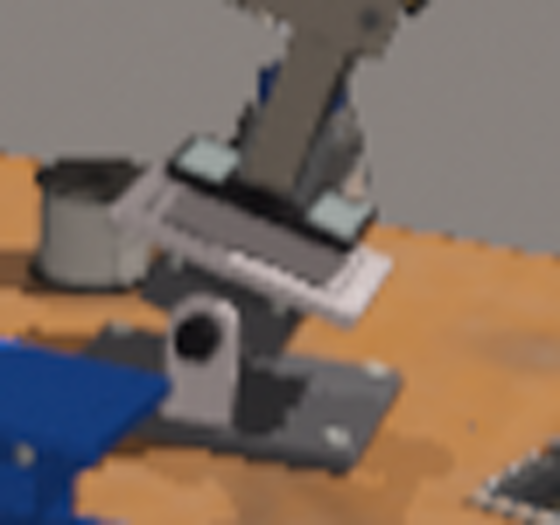

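The slide hovers parallel over the face, near edge from (170,170) to (355,243), with the face around it on all sides. I'll descend gently.

```bash
python3 -m pendant '[[[0,0,0.2,0,0,0,0],[0,0,0.15,0,0,0,0],[0,0,0.1,0,0,0,0],[0,0,0,0,0,0,0],[0,0,0,0,0,0,0]]]' | grep force
python3 go.py .5245 -.1923 .0842 .092 .27
python3 -m pendant '[[[0,0,0.06,0,0,0,0],[0,0,0,0,0,0,0],[0,0,0,0,0,0,0]]]' | grep force
python3 go.py .5245 -.1923 .0842 .092 .27; python3 -c "
from plant import bot;print(bot.state()['ft_torque'].round(3))"
```

```text
wrist_force: [-0.5, -0.0, -0.6]
finger_force: 25.0
t 10.9 pos [ 0.5233 -0.1924  0.0871] rot [-3.1402 -0.2715  0.0914] w 0.0117 F [-0.48 -0.02 -0.55] ff 25.0
shift units [ 0.012 -0.001  0.103] shift after turn [ 0.013 -0.001  0.103] turn units [-0.01  -0.013 -0.005]
wrist_force: [-1.7, 0.3, 1.5]
finger_force: 25.0
t 11.2 pos [ 0.524  -0.1925  0.0857] rot [-3.1407 -0.2719  0.0916] w 0.0121 F [-1.69  0.33  1.52] ff 25.0
shift units [ 0.005 -0.007  0.052] shift after turn [ 0.005 -0.007  0.052] turn units [-0.007 -0.016 -0.003]
[0.082 0.134 0.071]
```

```bash
python3 -m pendant '[[[0,0,0.04,0,0,0,0],[0,0,0,0,0,0,0],[0,0,0,0,0,0,0]]]' | grep wrist
python3 -m pendant '[[[0,0,0.04,0,0,0,0],[0,0,0,0,0,0,0],[0,0,0,0,0,0,0],[0,0,0,0,0,0,0]]]' | grep wrist
python3 go.py .5245 -.1923 .0842 .092 .27; python3 -c "
from plant import bot;print(bot.state()['ft_torque'].round(3))"
```

```text
wrist_force: [-2.8, 0.4, 3.2]
wrist_force: [-3.9, 0.3, 5.3]
t 11.9 pos [ 0.5246 -0.1925  0.0834] rot [-3.1407 -0.272   0.0916] w 0.0117 F [-3.94  0.26  5.31] ff 25.0
shift units [ 0.003 -0.007 -0.028] shift after turn [ 0.003 -0.007 -0.028] turn units [-0.007 -0.016 -0.003]
[0.179 0.24  0.033]
```

```bash
python3 -m pendant '[[[0,0,0.04,0,0,0,0],[0,0,0.04,0,0,0,0],[0,0,0,0,0,0,0],[0,0,0,0,0,0,0]]]' | grep wrist
python3 -m pendant '[[[0,0,-0.03,0,0,0,0],[0,0,-0.03,0,0,0,0],[0,0,0,0,0,0,0],[0,0,0,0,0,0,0],[0,0,0,0,0,0,0]]]' | grep wrist
python3 go.py .5245 -.1923 .0842 .092 .27
cat > m6.py <<'E'
from m5 import *
from plant import bot
F=[];Q=[]
for i in range(6):
    s=bot.state();F.append(s["wrist_force"]);Q.append(s["ft_torque"]);fr=bot.grab_frame("scene")["color"][:,:,::-1].astype(float); im=fr if i==0 else im+fr
im/=6;cv2.imwrite("pics/scene3.png",im)
cv2.imwrite("pics/p3.png",cv2.resize(im[140:205,275:345],None,fx=9,fy=9,interpolation=cv2.INTER_CUBIC))
print("F",np.mean(F,0).round(2),"T",np.mean(Q,0).round(3))
def mp(dz,dx=0):
    def m(t):
        R=Rface(.0916,t);c=s["tcp_pos"]+[-.0025+dx,0,0]-(.0106+dz)*Rface(.0916,.271)[:,2]
        return lambda X:c+X@R.T
    return m
for z in(0,.003,.006): print("slide edge z",z,est(im,(.04,.022,z),(-.04,.022,z),mp(0),.272))
a,b=.052,.032
print("face low",est(im,(a,b,-.008),(-a,b,-.008),lambda t:md(t),.272),"mid",est(im,(a,b,0),(-a,b,0),md,.272))
E
python3 m6.py
```

```text
wrist_force: [-6.4, 1.0, 8.7]
wrist_force: [-4.0, 0.1, 6.3]
t 12.8 pos [ 0.5248 -0.1925  0.0829] rot [-3.1407 -0.272   0.0916] w 0.012 F [-4.05  0.11  6.31] ff 25.0
shift units [ 0.002 -0.008 -0.043] shift after turn [ 0.002 -0.008 -0.043] turn units [-0.007 -0.016 -0.003]
far 0.2661 low 0.2529 mid 0.2817 far1 0.2669
far 0.2659 low 0.2708 mid 0.2815 far1 0.267
far 0.2654 low 0.4079 mid 0.2796 far1 0.2671
held 0.2755
held 0.2754
F [-4.12  0.45  6.1 ] T [0.197 0.308 0.084]
slide edge z 0 0.2811
slide edge z 0.003 0.4269
slide edge z 0.006 0.2829
face low 0.1728 mid 0.2774[ WARN:0@10.875] global loadsave.cpp:1063 imwrite_ Unsupported depth image for selected encoder is fallbacked to CV_8U.
```

View pics/p3.png

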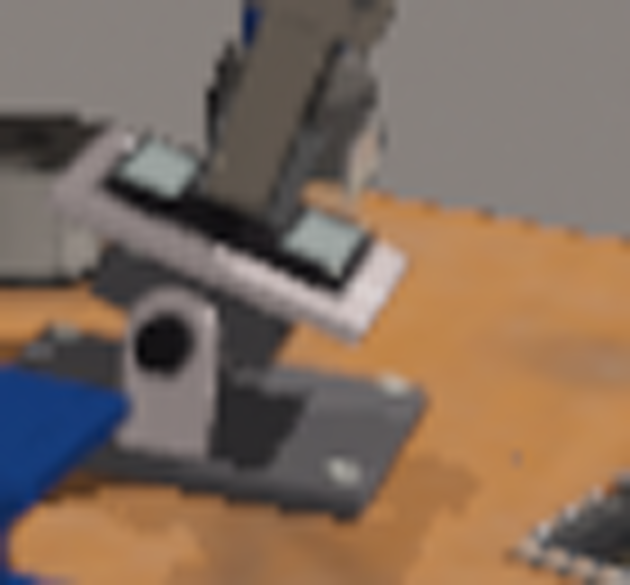

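The slide sits inside the outline, lower edge from (103,183) to (340,287), and looks parallel to the face. As a contact check I'll rock the tool slightly both ways and watch the moment. A moment change in both directions means the slide is flush.

```bash
cat > ft.py <<'E'
from fit import *
from plant import bot
F=[];Q=[]
for i in range(5):
    s=bot.state();F.append(s["wrist_force"]);Q.append(s["ft_torque"]);bot.grab_frame("scene")
R=Rn.from_euler("xyz",s["tcp_rot"]).as_matrix()
F=np.mean(F,0)-[0,0,-1.];print("rot",s["tcp_rot"].round(4),"pos",s["tcp_pos"].round(4),"Ftool",(R.T@F).round(2),"Ttool",(R.T@np.mean(Q,0)).round(3))
E
python3 ft.py
python3 -m pendant '[[[0,0,0,0,0.1,0,0],[0,0,0,0,0,0,0],[0,0,0,0,0,0,0]]]' >/dev/null; python3 ft.py
python3 -m pendant '[[[0,0,0,0,0.1,0,0],[0,0,0,0,0,0,0],[0,0,0,0,0,0,0]]]' >/dev/null; python3 ft.py
python3 -m pendant '[[[0,0,0,0,-0.1,0,0],[0,0,0,0,0,0,0],[0,0,0,0,0,0,0]]]' >/dev/null; python3 ft.py
python3 -m pendant '[[[0,0,0,0,-0.1,0,0],[0,0,0,0,0,0,0],[0,0,0,0,0,0,0]]]' >/dev/null; python3 ft.py
python3 -m pendant '[[[0,0,0,0,-0.1,0,0],[0,0,0,0,0,0,0],[0,0,0,0,0,0,0]]]' >/dev/null; python3 ft.py
python3 -m pendant '[[[0,0,0,0,-0.1,0,0],[0,0,0,0,0,0,0],[0,0,0,0,0,0,0]]]' >/dev/null; python3 ft.py
```

```text
rot [-3.1407 -0.272   0.0916] pos [ 0.5248 -0.1925  0.0829] Ftool [-2.11 -0.53 -8.25] Ttool [ 0.24  -0.26  -0.015]
rot [-3.1406 -0.2838  0.0917] pos [ 0.5247 -0.1925  0.0828] Ftool [-1.48 -1.06 -7.56] Ttool [ 0.228 -0.468 -0.031]
rot [-3.1407 -0.2955  0.0919] pos [ 0.5247 -0.1925  0.0828] Ftool [-0.97 -0.64 -7.97] Ttool [ 0.218 -0.696  0.006]
rot [-3.1407 -0.2838  0.0917] pos [ 0.5248 -0.1925  0.0828] Ftool [-1.44 -0.84 -7.59] Ttool [ 0.228 -0.455 -0.017]
rot [-3.1407 -0.272   0.0917] pos [ 0.5248 -0.1925  0.0829] Ftool [-2.   -1.16 -8.05] Ttool [ 0.245 -0.272 -0.021]
rot [-3.1408 -0.2602  0.0917] pos [ 0.5249 -0.1925  0.083 ] Ftool [-2.27 -1.18 -8.86] Ttool [ 0.263 -0.261 -0.043]
rot [-3.1409 -0.2484  0.0918] pos [ 0.525  -0.1926  0.0832] Ftool [-2.2  -1.9  -9.35] Ttool [ 0.32  -0.237 -0.037]
```

Steeper than 0.272 the moment changes linearly with steady force, so the slide is flush. Shallower, the moment stays flat and the force rises, so it is riding on an edge. I'll go to about 0.288, the middle of the flush range, then test roll the same way.

```bash
python3 -m pendant '[[[0,0,0,0,0.17,0,0],[0,0,0,0,0.17,0,0],[0,0,0,0,0,0,0],[0,0,0,0,0,0,0]]]' >/dev/null; python3 ft.py
python3 -m pendant '[[[0,0,0,0.1,0,0,0],[0,0,0,0,0,0,0],[0,0,0,0,0,0,0]]]' >/dev/null; python3 ft.py
python3 -m pendant '[[[0,0,0,0.1,0,0,0],[0,0,0,0,0,0,0],[0,0,0,0,0,0,0]]]' >/dev/null; python3 ft.py
python3 -m pendant '[[[0,0,0,-0.2,0,0,0],[0,0,0,0,0,0,0],[0,0,0,0,0,0,0]]]' >/dev/null; python3 ft.py
python3 -m pendant '[[[0,0,0,-0.1,0,0,0],[0,0,0,0,0,0,0],[0,0,0,0,0,0,0]]]' >/dev/null; python3 ft.py
python3 -m pendant '[[[0,0,0,-0.1,0,0,0],[0,0,0,0,0,0,0],[0,0,0,0,0,0,0]]]' >/dev/null; python3 ft.py
```

```text
rot [-3.141  -0.2888  0.0918] pos [ 0.5249 -0.1926  0.083 ] Ftool [-0.7  -0.34 -7.51] Ttool [ 0.179 -0.566  0.003]
rot [-3.1294 -0.2889  0.0919] pos [ 0.5249 -0.1927  0.083 ] Ftool [-1.15 -0.85 -7.71] Ttool [ 0.01  -0.608  0.032]
rot [-3.1176 -0.2888  0.0919] pos [ 0.5249 -0.1929  0.083 ] Ftool [-1.   -0.2  -8.55] Ttool [-0.039 -0.618  0.026]
rot [-3.1414 -0.2891  0.0919] pos [ 0.525  -0.1927  0.0831] Ftool [-0.71 -0.05 -7.95] Ttool [ 0.134 -0.565 -0.019]
rot [ 3.13   -0.2891  0.0918] pos [ 0.525  -0.1927  0.0831] Ftool [-0.23  0.18 -8.  ] Ttool [ 0.226 -0.509  0.   ]
rot [ 3.1182 -0.289   0.0917] pos [ 0.525  -0.1926  0.0831] Ftool [-0.77 -0.33 -7.89] Ttool [ 0.264 -0.545  0.006]
```

```bash
python3 -m pendant '[[[0,0,0,0.1,0,0,0],[0,0,0,0.1,0,0,0],[0,0,0,0,0,0,0],[0,0,0,0,0,0,0],[0,0,0,0,0,0,0]]]' >/dev/null; python3 ft.py
cat > m7.py <<'E'
from edge import *
from plant import bot
s=bot.state();f=bot.grab_frame("scene")["color"][:,:,::-1]
R=Rface(.0918,.28);c=s["tcp_pos"]-.0106*R[:,2]
v=cv2.resize(f[140:200,275:345],None,fx=10,fy=10,interpolation=cv2.INTER_CUBIC)
def rect(a,b,z):return np.array([[a,b,z],[a,-b,z],[-a,-b,z],[-a,b,z]])
Rf=Rface(.092,.28);cf=np.array([.5345,-.192,.048])+.023*Rf[:,2]
for P,col in((c+rect(.04,.022,0)@R.T,(0,255,0)),(cf+rect(.052,.032,0)@Rf.T,(0,0,255))):
    cv2.polylines(v,[((proj("scene",P)-[275,140]+.5)*10-.5).round().astype(int)],True,col,1)
cv2.imwrite("pics/p4.png",v);print(s["t"],s["width"],s["finger_force"])
E
python3 m7.py
```

```text
rot [-3.1415 -0.2892  0.0918] pos [ 0.525  -0.1929  0.0831] Ftool [-0.39  0.3  -7.5 ] Ttool [ 0.069 -0.529  0.037]
20.8 0.011386617126153104 25.002601146697998
```

View pics/p4.png

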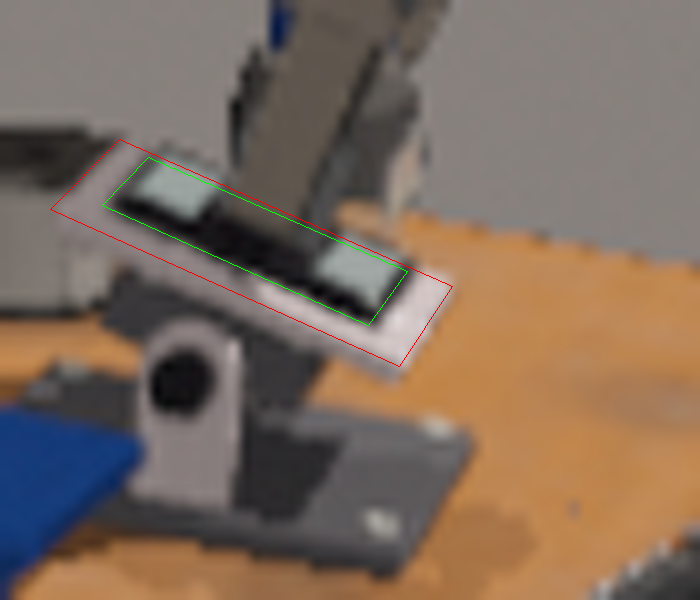

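The final view shows the slide, lower edge from (112,200) to (372,318), parallel to the face and centred to within about 2 mm. It is pressed with about 7.5 N and gripped with 25 N. Handing in.

```bash
python3 -c "
from plant import bot;print(bot.close_job())"
```

```text
the job is handed in; nothing more can be done
None
```

The job is handed in at about 21 s of 38 s: by my measurements, the slide is still gripped (25 N) and pressed with about 7.5 N flush on the sloped face, centred to about 2 mm; the bystanders were not touched, and no verdict was returned.

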